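# Seat the proud cap in the spotting station and shut its guard

## Robot

A 7-joint arm with a two-finger parallel gripper is mounted at the origin on the work surface. World frame = base frame: x ahead of the robot, y to its left, z up, the work surface at z = 0. Lengths are in m, angles in rad, forces in N, time in s.
With the tool pointing down it reaches from about 0.425 to 0.975 m from the base axis. Payload 16.7 kg.
Tool frame: the origin (TCP) lies at the very end of the fingers, on their centre line; the grasp point (between the pads) lies 19 mm behind it; z points along the fingers, y is the line along which they close (so a half turn about z gives the same grasp; the last joint's range is limited). The gripper opens to 85 mm and grips with 20 to 120 N. Pads are 22 mm wide; open, the fingers measure 114 mm over their backs; the gripper's body (76 mm by 85 mm) begins 54 mm behind the grasp point. The pads swing forward as they close: fully open they stand 13 mm farther back than shut.
Start: joints at [-1.312, 0.426, 0.074, 1.606, -0.034, 1.111, -0.067], TCP at [0.268, 0.619, 0.231] pointing down, gripper open.
Joint ranges: [-2.85, 2.85], [-0.5, 2.14], [-1.23, 1.37], [0.21, 2.46], [-1.02, 4.16], [0.16, 2.05], [-2.73, 2.73]. Speed limits (rad/s): [1.89, 1.89, 2.39, 2.39, 3.01, 3.01, 3.01].

## Interface

Orientations are given as [roll, pitch, yaw] about the fixed x, y, z axes, in that order (R = Rz(yaw) Ry(pitch) Rx(roll)).
In Python, from station import telemetry, optics, job_done gives the robot as it stands.
- The arm moves only by the tool jog_arm, never from a script. Its arguments are lists of equal length, an entry for each row: "rotation": the turn, a rotation vector about the tool's x, y, z in rad, a list of three; "travel": the shift along the tool's x, y, z in m, a list of three; "hand": the opening, from -1 (shut) to 1 (fully open). A call has 1 to 5 rows; each row is the pose to reach, as a shift and turn from the pose commanded when the call began, along the tool's axes at that moment; what a row does not reach only later rows make up. A row lasts 1/12 s, in which the tool goes at most 41.7 mm and 7.16 degrees, less where a joint would pass 70% of its speed; a pose out of reach is approached as far as the arm can. A call with a gripper value outside its range is refused whole. The fingers move at their own pace and stop on an object; the grip force is fixed at half the most. Time passes only in rows, so rows that repeat a pose let the fingers close. It gives the time, the measured TCP pose, the force, the opening and the grip force at its end, in the units of the state.
- telemetry.observe(): the state, without advancing time (a new reading comes with each control period).
- optics.snapshot(name): name is "scene" or "top" or "wrist"; returns a dict with "img" (420x560x3 uint8, blue, green, red), "range_z" (420x560 float32, m along the optical axis (not along the pixel's ray), 0 where there is no reading), "camera_matrix" (3x3 intrinsics, pixels), "T" (4x4, takes a point from camera to world coordinates). Camera axes: x right, y down, z forward; pixel columns grow to the right and rows downward; lengths in m; the calibration is good to about 2 mm. A picture is of the moment at which its call begins.
- job_done(): hands the job in; it is judged then, once.
The state is a dict: "clock": time; "joint_positions": joint angles; "joint_velocities": joint speeds; "joint_efforts": joint torques, N m; "position": TCP position; "tool_rot": TCP orientation; "contact_force": force on the tool from outside, world axes, zero at the start; "wrist_torque": the same for the moment, N m; "gripper_width": opening from 0.0 (shut) to 1.0 (fully open); "gripper_force": force on a finger pad.
Only numpy, scipy, OpenCV 4.12 (cv2) and the standard library are available. Lean on these libraries where they do the work, as an engineer would, in place of code of your own. Each camera call takes 0.05 s, during which the arm holds its last target. There are 200 camera calls.

## Task

One of the three stain-remover jars in the well of the dry cleaner's spotting station has its push-on cap standing proud. Slide the station's clear guard all the way open, press that cap fully home on its jar, then slide the guard fully shut again. Leave all the jars standing where they are, and do not disturb the brush and the bottle on the bench.

Things in the scene. Friction and masses are not known exactly. Their poses are not given: they have to be found in the camera images.
- station: White metal box fixed on the bench, 240 (x) by 440 (y) by 130 mm high. Origin: centre of underside; x away from its front, y left along the track, z up. Left half: open-topped well, x -95 to 95, y 5 to 210 mm, floor at z 8 mm. Right half: solid deck 122 mm high where the guard parks. Track rails along y at x = +-114 mm, tops at z 140 mm.
- guard (a joint): Travel of the guard along the station's -y, m: 0 = fully shut over the well, 0.19 = fully open over the deck. Starts shut or a little open, stays where left, about 3 N to move. The guard is a level clear pane in an aluminium frame, 200 x 200 mm, 6 mm thick, top face 130 mm above the station's underside.
- guard_grip (a point): Guard's handle: upright black bar on the guard's right-hand (station -y) edge, 16 mm thick along station y, 80 mm long along station x, standing from the guard's top face (z 130 mm) up to z 164 mm. The point is in the bar's middle, 10 mm below its top; at joint 0 it lies at station x 0, y 15 mm, and moves with the guard. Axes as the station's.
- jar_a: The jar whose cap stands proud: loose grey jar, 54 mm diameter, shoulder at 72 mm, black neck 34 mm in diameter (a 16 mm band shows below the cap), about 0.4 kg, standing on the well floor in any of three places. Origin: centre of underside, z up. Top 106 mm above the origin with cap proud, 92 mm with cap home.
- cap (a joint): How far the proud cap has been pushed down on jar_a, in m: 0 = proud as found, 0.014 = fully home. Stiff push fit: about 7 N to move it, and it stays where it is left.
- cap_top (a point): Centre of the top face of the proud cap: white round cap, 48 mm in diameter, 18 mm high. It moves down with the cap.
- jar_b: Same jar as jar_a but with its cap already home (92 mm tall in all). Loose. Origin: centre of its underside.
- jar_c: Same as jar_b.
- brush: Loose bench brush lying on the bench to the left of the station, about 200 mm long along its x, beside the work. Origin: its underside, near its middle.
- bottle: Loose white bottle standing on the bench to the right of the station, 60 mm in diameter, 150 mm tall. Origin: centre of its underside.

How it is judged:
On the way, in this order (a step that is already met when the one before it is completed fails the run):
1. the guard is slid all the way open (within 20 mm of its stop) (value of joint guard above 0.17 m), for 0.2 s.
2. the proud cap is pressed fully home (within 2 mm) (value of joint cap above 0.012 m), for 0.2 s.
3. the guard is slid fully shut again (within 5 mm) (value of joint guard below 0.005 m), for 0.2 s.
At the end, for the whole second after the job is handed in: The guard is shut to within 5 mm, the cap that stood proud is home to within 2 mm, all three jars stand upright and still within 30 mm of where they began, and brush and bottle are within 30 mm of where they began (value of joint guard below 0.005 m and value of joint cap above 0.012 m and angle between each of jar_a, jar_b, jar_c's own z axis and vertical below 0.1 rad and distance of each of jar_a, jar_b, jar_c, brush, bottle from where it was at the start of the episode below 0.03 m and linear speed of each of jar_a, jar_b, jar_c below 0.02 m/s); the robot touches nothing.
It fails at once if a jar is tipped by more than 0.35 rad (angle between any of jar_a, jar_b, jar_c's own z axis and vertical above 0.35 rad).
It fails at once if the brush or the bottle is shifted by more than 30 mm (distance of any of brush, bottle from where it was at the start of the episode above 0.03 m).
It also fails if it takes over 59 s, if anything falls off the work surface, if the arm or the gripper's body presses on something with over 40 N, if the wrist force passes 120 N, or if a joint passes its speed limit or range.

## Working session

There is one attempt and no reset: what is moved stays moved. The work goes in short steps, Python scripts to look and compute and a tool call to move; the robot and the scene stay as the last step left them, time stands still between calls to the robot, and variables do not carry over. Pictures are saved under pics/ and viewed, at most 10 in all, crops included, and the job is handed in when it is done.

Besides the shell and the picture viewer there is one more tool, called after "Call:" as a command line: name --argument value ..., lists and objects as JSON in quotes. jog_arm: Moves the arm, as the interface text tells. Its arguments: {"type":"object","properties":{"rotation":{"type":"array","items":{"type":"array","items":{"type":"number"}}},"travel":{"type":"array","items":{"type":"array","items":{"type":"number"}}},"hand":{"type":"array","items":{"type":"number"}}},"required":["rotation","travel","hand"]}

```bash
mkdir -p pics; cat > h.py <<'E'
import numpy as np, cv2
from station import telemetry, optics, job_done
def snap(n,f=None):
    s=optics.snapshot(n)
    if f: cv2.imwrite('pics/'+f,s['img'])
    return s
def cloud(s):
    z=s['range_z'];K=s['camera_matrix'];v,u=np.mgrid[:z.shape[0],:z.shape[1]]
    P=np.stack([(u-K[0,2])/K[0,0]*z,(v-K[1,2])/K[1,1]*z,z,np.ones_like(z)],-1)@s['T'].T
    P=P[...,:3];P[z==0]=np.nan
    return P
E
python3 - <<'E'
from h import *
print(telemetry.observe())
for n in('top','scene'):
    s=snap(n,n+'1.png');np.savez(n+'.npz',**s);print(s['T'].round(3))
E
```

```text
{'clock': 0.0, 'joint_positions': array([-1.31153639,  0.42675431,  0.07382377,  1.60663167, -0.03410266,
        1.11081066, -0.06712865]), 'joint_velocities': array([ 0.00065049,  0.00057643,  0.00125392,  0.00057671, -0.00039586,
       -0.00074993,  0.00031692]), 'joint_efforts': array([ 3.66196182e-04, -9.49839091e+01,  3.76070067e+00, -4.63536930e+01,
        1.91277754e-02,  9.80398298e-03, -1.75122995e-05]), 'position': array([0.26813556, 0.61899253, 0.23058403]), 'tool_rot': array([-3.14025014e+00,  8.78446540e-05,  2.73279522e+00]), 'contact_force': array([-0.02267454, -0.18925926, -0.20247874]), 'wrist_torque': array([ 0.03586376, -0.03071863, -0.01028469]), 'gripper_force': 0.0, 'gripper_width': 1.00156164223877}
[[-0.018 -0.994  0.108  0.371]
 [-1.     0.017 -0.009  0.02 ]
 [ 0.007 -0.109 -0.994  1.431]
 [ 0.     0.     0.     1.   ]]
[[-0.986  0.121 -0.119  0.666]
 [ 0.169  0.759 -0.628  0.781]
 [ 0.014 -0.639 -0.769  1.057]
 [ 0.     0.     0.     1.   ]]
```

View pics/top1.png

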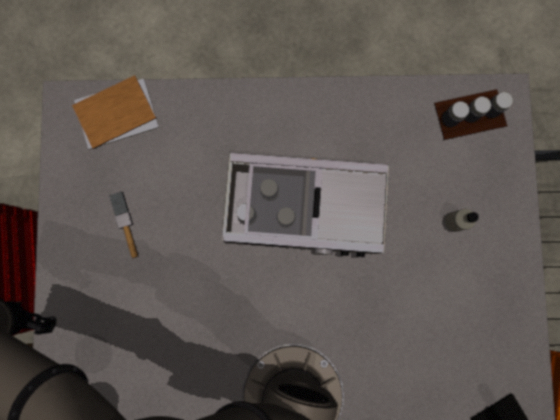

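View pics/scene1.png

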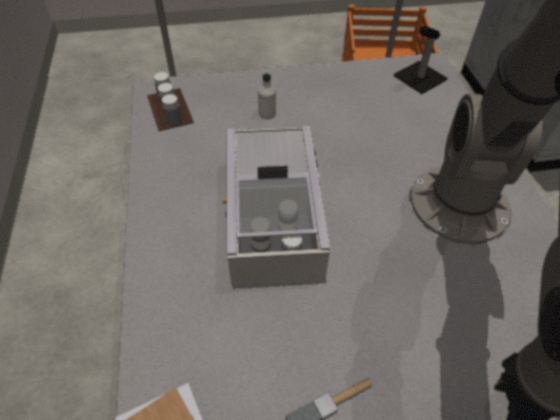

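The top view shows the station at about (305,203), with its handle at (317,203) and the guard slightly open. The jars are at (269,188), (246,212) and (286,215), the brush at (123,222) and the bottle at (465,218).

```bash
python3 - <<'E'
from h import *
s=np.load('top.npz');P=cloud(s);z=P[...,2]
roi=np.zeros(z.shape,bool);roi[145:262,215:400]=1
m=roi&(z>.08)&(z<.2)
m2=roi&(z>.134)&(z<.147);q=P[m2][:,:2].astype(np.float32)
r=cv2.minAreaRect(q);print('rails',m2.sum(),r,cv2.boxPoints(r))
for (lo,hi) in((.105,.134),(.15,.19)):
    mm=roi&(z>lo)&(z<hi);q=P[mm][:,:2].astype(np.float32);print(lo,mm.sum(),cv2.minAreaRect(q) if len(q)>3 else'',np.median(P[mm],0))
for u,v in((269,188),(246,212),(286,215),(317,203),(350,203),(255,230)):print(u,v,np.nanmedian(P[v-2:v+3,u-2:u+3].reshape(-1,3),0))
b=s['img'];c=cv2.resize(b[145:265,215:400],None,fx=4,fy=4,interpolation=2)
zz=np.clip(z[145:265,215:400]/.18*255,0,255);zz=np.nan_to_num(zz).astype('uint8')
zc=cv2.applyColorMap(cv2.resize(zz,None,fx=4,fy=4,interpolation=0),cv2.COLORMAP_JET)
cv2.imwrite('pics/c1.png',cv2.resize(np.vstack([c,zc]),(462,600)))
E
```

```text
rails 2760 ((0.5407400727272034, -0.044909700751304626), (0.43696531653404236, 0.24127651751041412), 84.66419219970703) [[ 0.40030724 -0.25122714]
 [ 0.6405383  -0.27366412]
 [ 0.6811729   0.16140774]
 [ 0.44094187  0.18384472]]
0.105 10301 ((0.5386431813240051, -0.044972941279411316), (0.4409087300300598, 0.240674689412117), 84.56904602050781) [ 0.53782766 -0.06201551  0.12611855]
0.15 185 ((0.5377553105354309, -0.07279084622859955), (0.01621353067457676, 0.07840072363615036), 84.58026123046875) [ 0.53635471 -0.07252858  0.16372021]
269 188 [0.58135032 0.05454221 0.12869548]
246 212 [0.51694297 0.11810059 0.12661703]
286 215 [0.50653881 0.00951524 0.12869108]
317 203 [ 0.53376348 -0.07300815  0.16562736]
350 203 [ 0.53718291 -0.16660266  0.12280725]
255 230 [0.46728193 0.09405105 0.12912197]
```

View pics/c1.png

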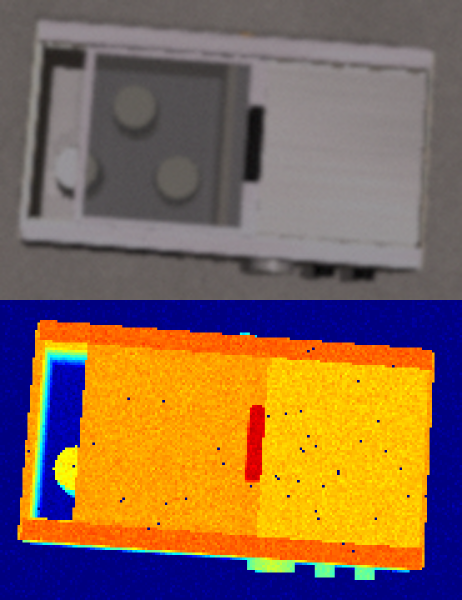

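The exposed left jar, at about (246,212) in the top view, looks like the proud one. I'll confirm once the guard is open. Now I'll turn to align with the station (yaw -0.093) and move towards the handle.

Call:
jog_arm --rotation '[[0, 0, -0.07], [0, 0, -0.14], [0, 0, -0.21], [0, 0, -0.28], [0, 0, -0.315]]' --travel '[[-0.028, -0.028, 0], [-0.056, -0.056, 0], [-0.084, -0.085, 0], [-0.112, -0.113, 0], [-0.14, -0.14, 0]]' --hand '[1, 1, 1, 1, 1]'

```text
clock: 0.52
position: [0.3413, 0.4331, 0.231]
tool_rot: [-3.141, -0.0, 3.052]
contact_force: [1.1, 0.8, 0.7]
gripper_width: 0.997
gripper_force: 0.0
```

Call:
jog_arm --rotation '[[0, 0, 0], [0, 0, 0], [0, 0, 0], [0, 0, 0], [0, 0, 0]]' --travel '[[-0.016, -0.032, 0], [-0.032, -0.065, 0], [-0.049, -0.097, 0], [-0.065, -0.13, 0], [-0.081, -0.162, 0]]' --hand '[1, 1, 1, 1, 1]'

```text
clock: 0.93
position: [0.4068, 0.2644, 0.2312]
tool_rot: [-3.141, -0.0, 3.048]
contact_force: [1.0, 0.2, 0.8]
gripper_width: 0.999
gripper_force: 0.0
```

Call:
jog_arm --rotation '[[0, 0, 0], [0, 0, 0], [0, 0, 0], [0, 0, 0], [0, 0, 0]]' --travel '[[-0.016, -0.032, 0], [-0.032, -0.065, 0], [-0.049, -0.097, 0], [-0.065, -0.13, 0], [-0.081, -0.162, 0]]' --hand '[1, 1, 1, 1, 1]'

```text
clock: 1.35
position: [0.4722, 0.0956, 0.2313]
tool_rot: [3.141, -0.0, 3.048]
contact_force: [1.1, 0.7, 0.2]
gripper_width: 1.001
gripper_force: 0.0
```

Call:
jog_arm --rotation '[[0, 0, 0], [0, 0, 0], [0, 0, 0], [0, 0, 0], [0, 0, 0]]' --travel '[[-0.016, -0.032, 0], [-0.032, -0.065, 0], [-0.049, -0.097, 0], [-0.065, -0.13, 0], [-0.081, -0.162, 0]]' --hand '[1, 1, 1, 1, 1]'

```text
clock: 1.77
position: [0.5377, -0.0733, 0.2313]
tool_rot: [-3.142, -0.0, 3.048]
contact_force: [1.4, 0.9, 0.2]
gripper_width: 1.0
gripper_force: 0.0
```

```bash
python3 - <<'E'
from h import *
s=snap('wrist','w1.png');P=cloud(s);z=P[...,2]
m=(z>.152)&(z<.175)&(abs(P[...,0]-.538)<.06)&(abs(P[...,1]+.073)<.04)
print(m.sum(),cv2.minAreaRect(P[m][:,:2].astype(np.float32)),np.median(z[m]));o=telemetry.observe();print(o['position'],o['tool_rot'],s['T'].round(3))
E
```

```text
3037 ((0.5376482605934143, -0.07192964851856232), (0.015912387520074844, 0.0795682817697525), 84.36307525634766) 0.16337973127650082
[ 0.53915724 -0.0798739   0.2315987 ] [-3.13897806e+00  1.58662634e-03  3.04251696e+00] [[ 0.092  0.953  0.29   0.464]
 [ 0.996 -0.089 -0.027 -0.066]
 [ 0.     0.291 -0.957  0.373]
 [ 0.     0.     0.     1.   ]]
```

View pics/w1.png

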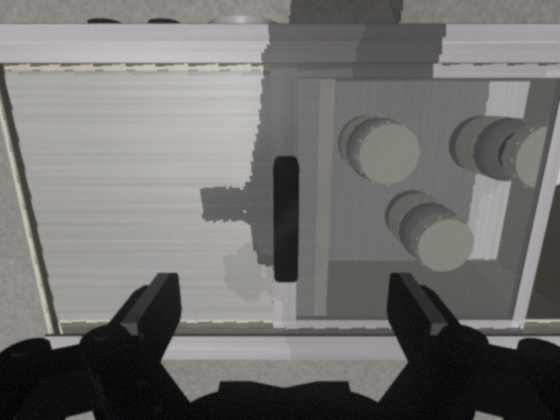

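The wrist view shows the handle centred at about (286,218). The jar at about (505,148) shows a dark neck band below its cap, so that is the proud one. I'll descend and grip.

Call:
jog_arm --rotation '[[0, 0, 0], [0, 0, 0], [0, 0, 0], [0, 0, 0], [0, 0, 0]]' --travel '[[0, 0.001, 0.025], [0, 0.001, 0.05], [0, 0.001, 0.075], [0, 0.001, 0.09], [0, 0.001, 0.094]]' --hand '[1, 1, 1, 1, 1]'

```text
clock: 2.23
position: [0.536, -0.0703, 0.1347]
tool_rot: [-3.141, -0.004, 3.048]
contact_force: [-0.3, -0.7, -0.0]
gripper_width: 1.002
gripper_force: 0.0
```

Call:
jog_arm --rotation '[[0, 0, 0], [0, 0, 0], [0, 0, 0], [0, 0, 0], [0, 0, 0]]' --travel '[[0, 0, 0], [0, 0, 0], [0, 0, 0], [0, 0, 0], [0, 0, 0]]' --hand '[0.2, -0.4, -1, -1, -1]'

```text
clock: 2.65
position: [0.538, -0.0704, 0.1382]
tool_rot: [3.141, 0.001, 3.048]
contact_force: [0.6, -0.2, 0.2]
gripper_width: 0.301
gripper_force: 0.0
```

Call:
jog_arm --rotation '[[0, 0, 0], [0, 0, 0], [0, 0, 0], [0, 0, 0], [0, 0, 0]]' --travel '[[0, 0, 0], [0, 0, 0], [0, 0, 0], [0, 0, 0], [0, 0, 0]]' --hand '[-1, -1, -1, -1, -1]'

```text
clock: 3.07
position: [0.538, -0.0704, 0.1381]
tool_rot: [3.141, 0.001, 3.048]
contact_force: [-3.2, 0.5, 9.9]
gripper_width: 0.178
gripper_force: 58.7
```

Gripped. Now sliding the guard open by about 146 mm.

Call:
jog_arm --rotation '[[0, 0, 0], [0, 0, 0], [0, 0, 0], [0, 0, 0], [0, 0, 0]]' --travel '[[0, -0.01, 0], [0, -0.025, 0], [0, -0.04, 0], [0, -0.055, 0], [0, -0.07, 0]]' --hand '[-1, -1, -1, -1, -1]'

```text
clock: 3.48
position: [0.5314, -0.1402, 0.1381]
tool_rot: [3.141, 0.001, 3.048]
contact_force: [-1.3, 4.1, 8.8]
gripper_width: 0.176
gripper_force: 58.8
```

Call:
jog_arm --rotation '[[0, 0, 0], [0, 0, 0], [0, 0, 0], [0, 0, 0], [0, 0, 0]]' --travel '[[0, -0.015, 0], [0, -0.03, 0], [0, -0.045, 0], [0, -0.06, 0], [0, -0.07, 0]]' --hand '[-1, -1, -1, -1, -1]'

```text
clock: 3.9
position: [0.5248, -0.2109, 0.1382]
tool_rot: [3.141, 0.001, 3.047]
contact_force: [-1.7, 3.7, 9.7]
gripper_width: 0.175
gripper_force: 59.7
```

Call:
jog_arm --rotation '[[0, 0, 0], [0, 0, 0], [0, 0, 0], [0, 0, 0], [0, 0, 0]]' --travel '[[0, -0.003, 0], [0, -0.005, 0], [0, -0.005, 0], [0, -0.005, 0], [0, -0.005, 0]]' --hand '[-1, -1, -1, -1, -1]'

```text
clock: 4.32
position: [0.5243, -0.2152, 0.1381]
tool_rot: [-3.141, 0.001, 3.047]
contact_force: [-2.5, -3.0, 9.6]
gripper_width: 0.173
gripper_force: 60.5
```

Call:
jog_arm --rotation '[[0, 0, 0], [0, 0, 0], [0, 0, 0], [0, 0, 0], [0, 0, 0]]' --travel '[[0, 0, 0], [0, 0, 0], [0, 0, 0], [0, 0, -0.01], [0, 0, -0.03]]' --hand '[-0.4, 0.2, 1, 1, 1]'

```text
clock: 4.73
position: [0.5229, -0.2142, 0.1664]
tool_rot: [3.141, -0.004, 3.048]
contact_force: [0.1, -0.1, 0.6]
gripper_width: 0.851
gripper_force: 0.0
```

Call:
jog_arm --rotation '[[0, 0, 0], [0, 0, 0], [0, 0, 0], [0, 0, 0], [0, 0, 0]]' --travel '[[0, 0, -0.03], [0, 0, -0.06], [0, 0.02, -0.09], [0, 0.05, -0.11], [0, 0.09, -0.11]]' --hand '[1, 1, 1, 0, -1]'

```text
clock: 5.15
position: [0.5337, -0.127, 0.2824]
tool_rot: [-3.141, 0.007, 3.043]
contact_force: [2.1, 1.0, -1.2]
gripper_width: 0.75
gripper_force: 0.0
```

Call:
jog_arm --rotation '[[0, 0, 0], [0, 0, 0], [0, 0, 0], [0, 0, 0], [0, 0, 0]]' --travel '[[0, 0.035, 0], [0, 0.07, 0], [0, 0.105, 0], [0, 0.14, 0], [0, 0.16, 0]]' --hand '[-1, -1, -1, -1, -1]'

```text
clock: 5.57
position: [0.5473, 0.0382, 0.2781]
tool_rot: [3.141, 0.0, 3.051]
contact_force: [0.2, -0.7, 0.1]
gripper_width: 0.013
gripper_force: 0.0
```

Call:
jog_arm --rotation '[[0, 0, 0], [0, 0, 0], [0, 0, 0]]' --travel '[[0, 0, 0], [0, 0, 0], [0, 0, 0]]' --hand '[-1, -1, -1]'

```text
clock: 5.82
position: [0.5474, 0.0333, 0.2778]
tool_rot: [-3.141, 0.0, 3.047]
contact_force: [0.5, -0.8, 0.5]
gripper_width: 0.0
gripper_force: 0.0
```

```bash
python3 - <<'E'
from h import *
o=telemetry.observe();print(o['position'],o['tool_rot'])
for n in('wrist','top'):
    s=snap(n,n+'2.png');P=cloud(s);z=P[...,2]
    m=((z>.09)&(z<.12)&(P[...,0]>.44)&(P[...,0]<.65)&(P[...,1]>-.04)&(P[...,1]<.16)).astype('uint8')
    k,L,st,c=cv2.connectedComponentsWithStats(m)
    for i in range(1,k):
        if st[i,4]>60:
            q=P[L==i];print(n,c[i].round(),st[i,4],np.median(q[:,2]).round(4),cv2.minEnclosingCircle(q[:,:2].astype(np.float32)),cv2.minAreaRect(q[:,:2].astype(np.float32)))
    m=(z>.15)&(z<.175)&(abs(P[...,0]-.525)<.06)&(abs(P[...,1]+.21)<.05)
    if m.sum()>20:print('handle',cv2.minAreaRect(P[m][:,:2].astype(np.float32)))
E
```

```text
[0.54738446 0.03333655 0.27775743] [-3.14121655e+00  2.45818004e-04  3.04720497e+00]
wrist [308.  78.] 547 0.1033 ((0.45585960149765015, 0.06826412677764893), 0.09198398143053055) ((0.455710232257843, 0.06827803701162338), (0.18376792967319489, 0.0005858078948222101), 84.67901611328125)
wrist [255. 147.] 2261 0.0995 ((0.509290337562561, 0.010889461264014244), 0.025039976462721825) ((0.5094345808029175, 0.01109866052865982), (0.04843205586075783, 0.04831274598836899), 43.87449264526367)
wrist [382. 149.] 2630 0.1135 ((0.5202908515930176, 0.12299323827028275), 0.02545170672237873) ((0.5199904441833496, 0.1228635311126709), (0.048708487302064896, 0.04885824769735336), 73.45887756347656)
wrist [312. 225.] 1939 0.0996 ((0.590226948261261, 0.05727676302194595), 0.025519397109746933) ((0.5897432565689087, 0.05748029798269272), (0.04835982248187065, 0.04875228554010391), 27.128076553344727)
wrist [420. 261.] 466 0.1061 ((0.6288183927536011, 0.15827688574790955), 0.021297985687851906) ((0.6288261413574219, 0.15835633873939514), (0.0016730281058698893, 0.04238250106573105), 84.42112731933594)
wrist [234. 283.] 419 0.1053 ((0.6378725171089172, -0.024642428383231163), 0.015235073864459991) ((0.6381804347038269, -0.024669021368026733), (0.030270138755440712, 0.0018162303604185581), 85.06361389160156)
wrist [341. 283.] 663 0.1057 ((0.647574782371521, 0.08338905870914459), 0.024893086403608322) ((0.6480695605278015, 0.08330375701189041), (0.04966970905661583, 0.0018692122539505363), 85.001953125)
top [242. 213.] 144 0.1132 ((0.5178388357162476, 0.12790773808956146), 0.02414153702557087) ((0.5170393586158752, 0.13229981064796448), (0.04805172234773636, 0.0279888603836298), 10.316330909729004)
handle ((0.5241634249687195, -0.215723916888237), (0.016909586265683174, 0.08034934103488922), 84.4572525024414)
```

View pics/wrist2.png

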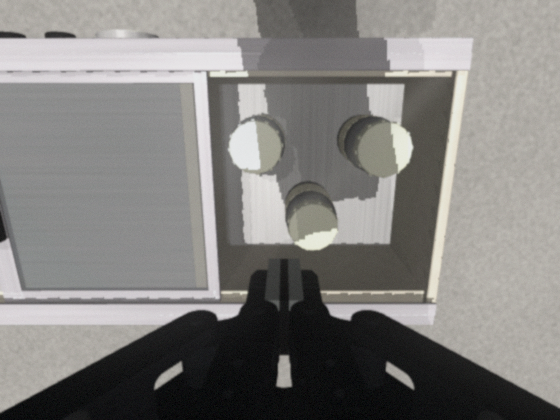

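Confirmed: the proud cap is at (382,149), top at (0.520, 0.123, 0.1135). The others are at z 0.0995 and the guard is open about 187 mm. I'll press with closed fingers.

Call:
jog_arm --rotation '[[0, 0, 0], [0, 0, 0], [0, 0, 0], [0, 0, 0], [0, 0, 0]]' --travel '[[0.012, 0.03, 0.01], [0.024, 0.06, 0.03], [0.036, 0.087, 0.06], [0.036, 0.087, 0.09], [0.036, 0.087, 0.11]]' --hand '[-1, -1, -1, -1, -1]'

```text
clock: 6.33
position: [0.5185, 0.1248, 0.1653]
tool_rot: [-3.141, -0.001, 3.049]
contact_force: [0.9, -0.2, -0.3]
gripper_width: -0.0
gripper_force: 0.0
```

Call:
jog_arm --rotation '[[0, 0, 0], [0, 0, 0], [0, 0, 0], [0, 0, 0], [0, 0, 0]]' --travel '[[0, 0, 0.02], [0, 0, 0.035], [0, 0, 0.046], [0, 0, 0.049], [0, 0, 0.05]]' --hand '[-1, -1, -1, -1, -1]'

```text
clock: 6.75
position: [0.5198, 0.1234, 0.1171]
tool_rot: [-3.141, -0.001, 3.047]
contact_force: [-0.1, -0.4, -0.2]
gripper_width: -0.001
gripper_force: 0.0
```

Call:
jog_arm --rotation '[[0, 0, 0], [0, 0, 0], [0, 0, 0], [0, 0, 0], [0, 0, 0]]' --travel '[[0, 0, 0.003], [0, 0, 0.006], [0, 0, 0.009], [0, 0, 0.012], [0, 0, 0.015]]' --hand '[-1, -1, -1, -1, -1]'

```text
clock: 7.17
position: [0.5206, 0.1241, 0.1033]
tool_rot: [3.141, 0.002, 3.047]
contact_force: [-0.6, -1.3, 6.9]
gripper_width: 0.0
gripper_force: 3.8
```

Call:
jog_arm --rotation '[[0, 0, 0], [0, 0, 0], [0, 0, 0]]' --travel '[[0, 0, 0.001], [0, 0, 0.002], [0, 0, 0.002]]' --hand '[-1, -1, -1]'

```text
clock: 7.42
position: [0.5205, 0.1241, 0.1011]
tool_rot: [3.141, 0.002, 3.048]
contact_force: [0.7, -1.3, 1.8]
gripper_width: 0.002
gripper_force: 1.0
```

Call:
jog_arm --rotation '[[0, 0, 0], [0, 0, 0], [0, 0, 0], [0, 0, 0]]' --travel '[[0, 0, 0.001], [0, 0, 0.002], [0, 0, 0.003], [0, 0, 0.003]]' --hand '[-1, -1, -1, -1]'

```text
clock: 7.75
position: [0.5215, 0.1245, 0.0998]
tool_rot: [3.139, 0.003, 3.047]
contact_force: [-7.1, -2.9, 34.9]
gripper_width: -0.0
gripper_force: 17.2
```

The stop is firm at 35 N with z 0.0998, so the cap is home. I'll lift and check.

Call:
jog_arm --rotation '[[0, 0, 0], [0, 0, 0], [0, 0, 0], [0, 0, 0], [0, 0, 0]]' --travel '[[0, 0, -0.01], [0, 0, -0.045], [0, 0, -0.085], [0, 0, -0.125], [0, 0, -0.16]]' --hand '[-1, -1, -1, -1, -1]'

```text
clock: 8.17
position: [0.5199, 0.1239, 0.2604]
tool_rot: [3.141, 0.002, 3.047]
contact_force: [0.7, 0.1, 0.0]
gripper_width: -0.002
gripper_force: 0.0
```

Call:
jog_arm --rotation '[[0, 0, 0], [0, 0, 0], [0, 0, 0], [0, 0, 0], [0, 0, 0]]' --travel '[[-0.015, -0.03, -0.01], [-0.03, -0.06, -0.02], [-0.036, -0.087, -0.02], [-0.036, -0.087, -0.02], [-0.036, -0.087, -0.02]]' --hand '[-1, -1, 0, 1, 1]'

```text
clock: 8.58
position: [0.5477, 0.0325, 0.278]
tool_rot: [3.141, 0.001, 3.045]
contact_force: [0.7, 1.2, 0.5]
gripper_width: 0.419
gripper_force: 0.0
```

```bash
python3 - <<'E'
from h import *
o=telemetry.observe();print(o['position'],o['tool_rot'])
for n in('wrist','top'):
    s=snap(n,n+'3.png');P=cloud(s);z=P[...,2]
    m=((z>.09)&(z<.12)&(P[...,0]>.48)&(P[...,0]<.615)&(P[...,1]>-.04)&(P[...,1]<.16)).astype('uint8')
    k,L,st,c=cv2.connectedComponentsWithStats(m)
    for i in range(1,k):
        if st[i,4]>60:
            q=P[L==i];print(n,c[i].round(),st[i,4],np.median(q[:,2]).round(4),cv2.minEnclosingCircle(q[:,:2].astype(np.float32)))
    m=(z>.15)&(z<.175)&(abs(P[...,0]-.525)<.06)&(abs(P[...,1]+.21)<.05)
    if m.sum()>20:print('handle',cv2.minAreaRect(P[m][:,:2].astype(np.float32)))
E
```

```text
[0.54766553 0.03251306 0.27798228] [3.14120729e+00 1.05810105e-03 3.04472942e+00]
wrist [256. 146.] 2262 0.0996 ((0.5094010829925537, 0.010974040254950523), 0.02507661283016205)
wrist [379. 146.] 2330 0.0995 ((0.5202780365943909, 0.12298578768968582), 0.02525242790579796)
wrist [313. 225.] 1940 0.0995 ((0.5898695588111877, 0.05737217143177986), 0.02523753233253956)
top [242. 213.] 127 0.0995 ((0.5184597969055176, 0.12450582534074783), 0.023842189460992813)
handle ((0.5241303443908691, -0.2159212827682495), (0.017500320449471474, 0.07997822016477585), 84.50245666503906)
```

The cap is home at z 0.0995 and the jars haven't moved. Going back to the handle.

Call:
jog_arm --rotation '[[0, 0, 0], [0, 0, 0], [0, 0, 0], [0, 0, 0], [0, 0, 0]]' --travel '[[0, -0.03, 0], [0, -0.06, 0], [0, -0.095, 0], [0, -0.13, 0], [0, -0.16, 0]]' --hand '[1, 1, 1, 1, 1]'

```text
clock: 9.1
position: [0.5321, -0.126, 0.2774]
tool_rot: [3.141, 0.0, 3.049]
contact_force: [0.3, -0.6, 0.6]
gripper_width: 0.997
gripper_force: 0.0
```

Call:
jog_arm --rotation '[[0, 0, 0], [0, 0, 0], [0, 0, 0], [0, 0, 0], [0, 0, 0]]' --travel '[[0, -0.03, 0], [0, -0.06, 0], [0, -0.08, 0.01], [0, -0.089, 0.03], [0, -0.089, 0.06]]' --hand '[1, 1, 1, 1, 1]'

```text
clock: 9.52
position: [0.5251, -0.2156, 0.2185]
tool_rot: [-3.141, 0.004, 3.046]
contact_force: [1.5, 0.5, -0.5]
gripper_width: 0.997
gripper_force: 0.0
```

Call:
jog_arm --rotation '[[0, 0, 0], [0, 0, 0], [0, 0, 0], [0, 0, 0], [0, 0, 0]]' --travel '[[0, 0, 0.03], [0, 0, 0.05], [0, 0, 0.07], [0, 0, 0.079], [0, 0, 0.079]]' --hand '[1, 1, 1, 1, 1]'

```text
clock: 9.93
position: [0.5234, -0.2125, 0.1365]
tool_rot: [3.141, -0.003, 3.049]
contact_force: [-0.2, -0.3, -0.5]
gripper_width: 1.0
gripper_force: 0.0
```

Call:
jog_arm --rotation '[[0, 0, 0], [0, 0, 0], [0, 0, 0], [0, 0, 0], [0, 0, 0]]' --travel '[[0, 0, 0], [0, 0, 0], [0, 0, 0], [0, 0, 0], [0, 0, 0]]' --hand '[0.2, -0.4, -1, -1, -1]'

```text
clock: 10.35
position: [0.5245, -0.2138, 0.139]
tool_rot: [3.142, 0.001, 3.048]
contact_force: [-0.2, 0.1, 0.6]
gripper_width: 0.301
gripper_force: 0.0
```

Call:
jog_arm --rotation '[[0, 0, 0], [0, 0, 0], [0, 0, 0], [0, 0, 0], [0, 0, 0]]' --travel '[[0, 0, 0], [0, 0, 0], [0, 0, 0], [0, 0, 0], [0, 0, 0]]' --hand '[-1, -1, -1, -1, -1]'

```text
clock: 10.77
position: [0.5244, -0.2139, 0.139]
tool_rot: [3.141, 0.001, 3.048]
contact_force: [-2.9, 1.4, 8.9]
gripper_width: 0.173
gripper_force: 58.8
```

Sliding shut by about 187 mm, watching the force near the stop.

Call:
jog_arm --rotation '[[0, 0, 0], [0, 0, 0], [0, 0, 0], [0, 0, 0], [0, 0, 0]]' --travel '[[0, 0.012, 0], [0, 0.028, 0], [0, 0.045, 0], [0, 0.062, 0], [0, 0.08, 0]]' --hand '[-1, -1, -1, -1, -1]'

```text
clock: 11.18
position: [0.5318, -0.1344, 0.139]
tool_rot: [-3.141, 0.001, 3.047]
contact_force: [-0.3, -3.3, 7.1]
gripper_width: 0.175
gripper_force: 62.1
```

Call:
jog_arm --rotation '[[0, 0, 0], [0, 0, 0], [0, 0, 0], [0, 0, 0], [0, 0, 0]]' --travel '[[0, 0.018, 0], [0, 0.036, 0], [0, 0.054, 0], [0, 0.07, 0], [0, 0.08, 0]]' --hand '[-1, -1, -1, -1, -1]'

```text
clock: 11.6
position: [0.5395, -0.0532, 0.139]
tool_rot: [3.141, 0.001, 3.049]
contact_force: [-2.7, -2.6, 9.1]
gripper_width: 0.174
gripper_force: 62.4
```

Call:
jog_arm --rotation '[[0, 0, 0], [0, 0, 0], [0, 0, 0], [0, 0, 0], [0, 0, 0]]' --travel '[[0, 0.006, 0], [0, 0.012, 0], [0, 0.018, 0], [0, 0.022, 0], [0, 0.024, 0]]' --hand '[-1, -1, -1, -1, -1]'

```text
clock: 12.02
position: [0.5416, -0.0304, 0.139]
tool_rot: [3.142, 0.001, 3.048]
contact_force: [-3.8, -3.0, 9.2]
gripper_width: 0.177
gripper_force: 62.6
```

Call:
jog_arm --rotation '[[0, 0, 0], [0, 0, 0], [0, 0, 0], [0, 0, 0]]' --travel '[[0, 0.001, 0], [0, 0.002, 0], [0, 0.003, 0], [0, 0.003, 0]]' --hand '[-1, -1, -1, -1]'

```text
clock: 12.35
position: [0.5417, -0.0293, 0.139]
tool_rot: [-3.14, 0.001, 3.046]
contact_force: [-3.6, -9.6, 9.7]
gripper_width: 0.173
gripper_force: 62.5
```

Call:
jog_arm --rotation '[[0, 0, 0], [0, 0, 0], [0, 0, 0], [0, 0, 0]]' --travel '[[0, 0.001, 0], [0, 0.002, 0], [0, 0.002, 0], [0, 0.002, 0]]' --hand '[-1, -1, -1, -1]'

```text
clock: 12.68
position: [0.5417, -0.0293, 0.139]
tool_rot: [-3.139, 0.001, 3.045]
contact_force: [-4.4, -20.4, 9.9]
gripper_width: 0.175
gripper_force: 62.5
```

At the stop. I'll back off the pressure, release and retreat.

Call:
jog_arm --rotation '[[0, 0, 0], [0, 0, 0], [0, 0, 0], [0, 0, 0], [0, 0, 0]]' --travel '[[0, -0.003, 0], [0, -0.003, 0], [0, -0.003, 0], [0, -0.003, 0], [0, -0.003, 0]]' --hand '[-1, -0.4, 0.2, 1, 1]'

```text
clock: 13.1
position: [0.5416, -0.0283, 0.1383]
tool_rot: [3.142, -0.0, 3.048]
contact_force: [-0.0, 0.4, 0.7]
gripper_width: 0.716
gripper_force: 0.0
```

Call:
jog_arm --rotation '[[0, 0, 0], [0, 0, 0], [0, 0, 0], [0, 0, 0], [0, 0, 0]]' --travel '[[0, 0, -0.005], [0, 0, -0.03], [0, 0, -0.06], [0, 0, -0.09], [0, 0, -0.12]]' --hand '[1, 1, 1, 1, 1]'

```text
clock: 13.52
position: [0.5412, -0.0287, 0.26]
tool_rot: [-3.141, -0.0, 3.048]
contact_force: [1.0, 0.3, -0.3]
gripper_width: 0.996
gripper_force: 0.0
```

Call:
jog_arm --rotation '[[0, 0, 0], [0, 0, 0], [0, 0, 0], [0, 0, 0]]' --travel '[[0, 0, 0], [0, 0, 0], [0, 0, 0], [0, 0, 0]]' --hand '[1, 1, 1, 1]'

```text
clock: 13.85
position: [0.541, -0.0285, 0.2574]
tool_rot: [-3.141, -0.001, 3.048]
contact_force: [-0.8, 0.1, 0.0]
gripper_width: 1.001
gripper_force: 0.0
```

```bash
python3 - <<'E'
from h import *
s=snap('wrist','w4.png');P=cloud(s);z=P[...,2]
m=(z>.152)&(z<.175)&(abs(P[...,0]-.54)<.06)&(abs(P[...,1]+.03)<.04)
print(cv2.minAreaRect(P[m][:,:2].astype(np.float32)))
E
```

```text
((0.5415249466896057, -0.029724957421422005), (0.015994157642126083, 0.07944875210523605), 84.75796508789062)
```

View pics/w4.png

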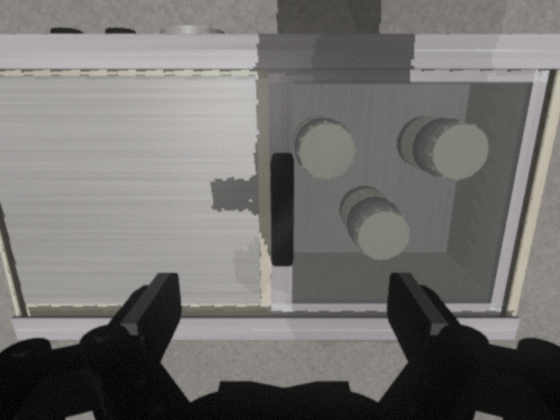

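The guard is shut, with its handle at (282,208) and its frame against the left end. All three jars stand with their caps level at (325,148), (450,150) and (380,228).

```bash
python3 -c "
from station import job_done
print(job_done())"
```

```text
the job is handed in; nothing more can be done
None
```

The job is handed in at about 14 s: guard slid open, proud cap pressed home, guard shut against its stop again, and all three jars still standing in place; the arm's path kept clear of the brush and bottle, but I did not re-measure them, and no verdict came back.

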